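Snap the tube clamp shut on the feeding tube

TASK

Stand the shorter of the two acrylic tubes upright between the open jaws of the tube clamp and let go of it. Then squeeze the clamp's two handles together, past the point where they resist most, until they snap fully shut on the tube, and let go. Leave the longer tube, the jar and the scoop where they are.

Things in the scene. Friction and masses are not known exactly. Their poses are not given: they have to be found in the camera images.
- clamp: Tube clamp like pliers lying flat, steel on an aluminium plate, fixed on the ledge. Origin on the ledge under the pivot pin; x axis from the handles through the pivot to the jaws, z up. The plate is 6 mm thick, from x = -33 to 117 mm, y = +-55 mm. The tops of jaws and plate screws are at most 34 mm above the ledge, pivot cap 61 mm.
- clamp_seat (a point): Where the short tube's foot belongs: on top of the clamp's plate (6 mm above the ledge), 65 mm ahead of the pivot, midway between the two jaws (black disc); axes as the clamp's. The open jaws leave about 10 mm free on each side of the tube; shut, they hold and centre it.
- clamp_handles (a point): Point midway between the two handles, 95 mm behind the pivot, 45 mm above the ledge; axes as the clamp's. Upright bars 10 mm thick, 22 mm high, one at +y, one at -y, ending 30 mm further back. Outside width here 65 mm open, 31 mm shut. Squeeze both from outside, along y. They close evenly; resistance peaks at about 12 N on each (grip with 20 to 25 N), then gives and a spring keeps them shut.
- clamp_left (a joint): Closing angle of each handle and jaw (rad): 0 is open, as at the start; resistance peaks near 0.08, the snap-over point is 0.12 and about 0.175 is fully shut on the tube.
- short_tube_center (a point): Centre of the short acrylic tube, half-way up: 32 mm outside diameter, 26 mm bore, 120 mm tall, 45 g, standing upright on the ledge (z along it). Held at this height or higher, the fingers stay above the clamp's jaws.
- long_tube_center (a point): Centre of the long acrylic tube, half-way up: 32 mm outside diameter, 200 mm tall, standing upright. Leave it.
- jar: Capped amber glass jar, 60 mm diameter, 85 mm tall, origin under its centre. Leave it.
- scoop: Blue plastic scoop lying on the ledge, 127 mm long, 40 mm wide, 25 mm tall, bowl to +x, origin on its underside near its middle. Leave it.
There are look-alikes about, which are no part of the job. Leave any green or pink look-alike of the part that bears short_tube_center alone.

How it is judged (in metres and radians):
On the way, in this order (a step that is already met when the one before it is completed fails the run):
1. the short tube stands upright on the clamp's plate between the open jaws, let go (x of short_tube_center in the frame of clamp between 0.049 and 0.081 m and y of short_tube_center in the frame of clamp between -0.016 and 0.016 m and z of short_tube_center in the frame of clamp between 0.058 and 0.074 m and angle between short_tube_center's own z axis and vertical below 0.17 rad and value of joint clamp_left below 0.05 rad and contact force between the fingers and short_tube below 0.1 N), for 0.2 s.
2. the handles have snapped shut (value of joint clamp_left above 0.15 rad), for 0.2 s.
At the end, for the whole second after the job is handed in: The short tube stands on the clamp's plate, upright within 10 degrees, within 12 mm along and 10 mm across of the place between the jaws, at rest, and both handles are shut (angle above 0.15 rad) (x of short_tube_center in the frame of clamp between 0.053 and 0.077 m and y of short_tube_center in the frame of clamp between -0.01 and 0.01 m and z of short_tube_center in the frame of clamp between 0.058 and 0.074 m and angle between short_tube_center's own z axis and vertical below 0.17 rad and value of joint clamp_left above 0.15 rad and linear speed of short_tube below 0.03 m/s); the robot touches nothing.
It fails at once if the long tube moved more than 30 mm (distance of long_tube_center from where it was at the start of the episode above 0.03 m).
It fails at once if the jar moved more than 30 mm (distance of jar from where it was at the start of the episode above 0.03 m).
It fails at once if the scoop moved more than 30 mm (distance of scoop from where it was at the start of the episode above 0.03 m).
It also fails if it takes over 48 s, if anything falls off the work surface, if the arm or the gripper's body presses on something with over 40 N, if the wrist force passes 120 N, or if a joint passes its speed limit or range.

ROBOT

A 6-joint arm with a two-finger parallel gripper is mounted at the origin on the work surface. World frame = base frame: x ahead of the robot, y to its left, z up, the work surface at z = 0. Lengths are in mm, angles in rad, forces in N, time in s.
With the tool pointing down it reaches from about 350 to 975 mm from the base axis. Payload 7.1 kg.
Tool frame: the origin (TCP) lies on the front face of the gripper's body, between the roots of the fingers; the fingertips stand 80 mm ahead of it and the grasp point (between the pads) lies 61 mm ahead of it (env.tips_ahead is the distance from the TCP to the fingertips, in mm); z points along the fingers, y is the direction in which the jaws open and shut (so a half turn about z gives the same grasp; the last joint's range is limited). The gripper opens to 88 mm and grips with 3 to 60 N. Pads are 20 mm wide; open, the fingers measure 115 mm over their backs; the gripper's body (75 mm by 178 mm) begins 61 mm behind the grasp point.
Start: joints at [-1.215, 0.423, 1.63, -0, 1.089, -0.019], TCP at [228.82, -581.59, 302.675] pointing down, gripper open.
Joint ranges: [-3, 3], [-0.9, 2.11], [0.09, 2.58], [-1.31, 4.45], [0.11, 2.69], [-2.54, 2.54]. Speed limits (rad/s): [2.39, 2.39, 3.01, 3.14, 3.14, 3.14].

INTERFACE

Orientations are given as a unit quaternion [x, y, z, w].
In Python, from station import env, set_gripper, viewer, workorder gives the robot as it stands. Calls block until the motion is done:
- env.reach(position, orientation): joint-space move of the TCP to a pose.
- env.move_l(position, rot=None, rate=150, f_stop=None): straight line of the TCP; rot=None keeps the orientation; rate is the mean speed in mm/s. With f_stop (N) it stops when the force on the tool has changed by that much, and returns True; else False.
- env.move_joints(angles): joint-space move.
- set_gripper(opening): finger opening in mm; the grip force is fixed at half the most; returns when the fingers have stopped.
- env.hold(seconds).
- env.ik(position, orientation): joint angles nearest the present ones, or None.
- env.read_state(): the state.
- viewer.camera(name): name is "side" or "top"; returns the picture (420x560x3 uint8, blue, green, red); there is no depth.
- viewer.camera_params(name): a dict with "fx", "fy", "cx", "cy" (pixels), "pose" (4x4, takes a point from camera to world coordinates). Camera axes: x right, y up, looking along -z (the intrinsics and any distortion apply to the point x, -y, -z); pixel columns grow to the right and rows downward; lengths in mm; the calibration is good to about 2 mm. A picture is of the moment at which its call begins. camera_params takes no time and is no camera call.
A pose or a line that the arm cannot do raises env.IKError and nothing moves.
- workorder.sign_off(): hands the job in, once; it reports no verdict.
The state is a dict: "time_s": time; "qpos": joint angles; "dq": joint speeds; "tau": joint torques, N m; "tool_pos": TCP position; "orientation": TCP orientation; "force": force on the tool from outside, world axes, zero at the start; "wrist_torque": the same for the moment, N m; "width": finger opening in mm.
Only numpy, scipy, OpenCV 4.12 (cv2) and the standard library are available. Lean on these libraries where they do the work, as an engineer would, in place of code of your own. Each camera call takes 0.05 s, during which the arm holds its last target.

## Working session

There is one attempt and no reset: what is moved stays moved. The work goes in short steps, each a Python script; the robot and the scene stay as the last script left them, time stands still between calls to the robot, and variables do not carry over. Pictures are saved under pics/ and viewed, and the job is handed in when it is done.

```bash
ls; mkdir -p pics; python3 - <<'E'
from station import env, set_gripper, viewer, workorder
import cv2
for n in ("top","side"):
    im=viewer.camera(n); cv2.imwrite(f"pics/{n}0.png",im)
    p=viewer.camera_params(n); print(n,p)
s=env.read_state(); print(s)
E
```

```text
pics
top {'fx': 514.8003864450145, 'fy': 514.8003864450145, 'cx': 275.7856424624862, 'cy': 206.49408808983353, 'pose': array([[-2.03777305e-02,  9.92450979e-01, -1.20937185e-01,
         4.47359565e+02],
       [-9.99746692e-01, -1.90711280e-02,  1.19517333e-02,
         1.95940183e+01],
       [ 9.55510085e-03,  1.21150100e-01,  9.92588209e-01,
         1.34275544e+03],
       [ 0.00000000e+00,  0.00000000e+00,  0.00000000e+00,
         1.00000000e+00]])}
side {'fx': 423.54198938999235, 'fy': 423.54198938999235, 'cx': 282.182879161499, 'cy': 208.83994225196273, 'pose': array([[ 6.81661455e-01,  5.61889213e-01, -4.68634370e-01,
         2.18823823e+02],
       [-7.31510718e-01,  5.10105881e-01, -4.52420225e-01,
        -3.76314012e+02],
       [-1.51568963e-02,  6.51208493e-01,  7.58747499e-01,
         7.31373969e+02],
       [ 0.00000000e+00,  0.00000000e+00,  0.00000000e+00,
         1.00000000e+00]])}
{'time_s': 0.1, 'qpos': array([-1.21499154e+00,  4.23764426e-01,  1.63056787e+00, -2.73288140e-05,
        1.08862363e+00, -1.89837759e-02]), 'dq': array([ 6.32312712e-07,  1.33392562e-03, -2.26045533e-03, -1.20102688e-03,
       -1.27759871e-03, -1.82679835e-03]), 'tau': array([-4.38640382e-04, -5.45612848e+01, -2.74324214e+01,  6.44838391e-02,
        1.88184920e-02, -2.32844536e-05]), 'tool_pos': array([ 228.69408149, -581.2507818 ,  301.99732131]), 'orientation': array([ 9.82491604e-01,  1.86305619e-01, -1.26183751e-04, -6.69963838e-04]), 'force': array([-0.43630986,  0.08470423,  0.54037482]), 'wrist_torque': array([-0.01554001, -0.01555056, -0.03099346]), 'width': 87.6412310428246}
```

View pics/top0.png

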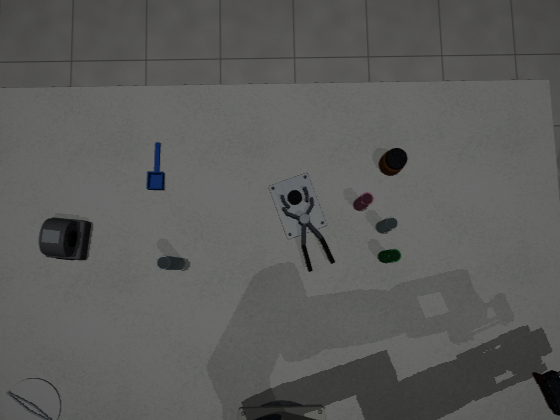

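View pics/side0.png

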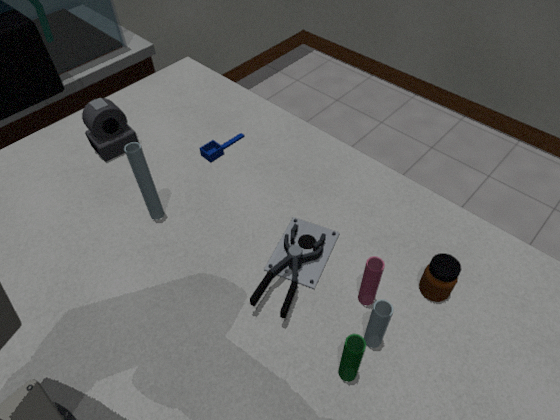

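The top view shows a grey-clear tube at (387,225), a pink one at (363,201), a green one at (389,256) and another grey-clear one at (173,263). In the side view they are at (378,325), (371,280), (352,357) and (148,185). The clear tube at top (387,225) / side (378,325) fits the short tube: it is uncoloured and much shorter than the other clear one. I'll confirm this in an enlarged crop, including the clamp.

```bash
python3 - <<'E'
import cv2, numpy as np
t=cv2.imread("pics/top0.png"); s=cv2.imread("pics/side0.png")
a=cv2.resize(t[140:290,250:430],None,fx=4,fy=4,interpolation=cv2.INTER_CUBIC)
b=cv2.resize(s[205:395,240:440],None,fx=3,fy=3,interpolation=cv2.INTER_CUBIC)
cv2.imwrite("pics/topcrop.png",cv2.convertScaleAbs(a,alpha=1.5)); cv2.imwrite("pics/sidecrop.png",cv2.convertScaleAbs(b,alpha=1.5))
E
```

```text
(no output)
```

View pics/topcrop.png

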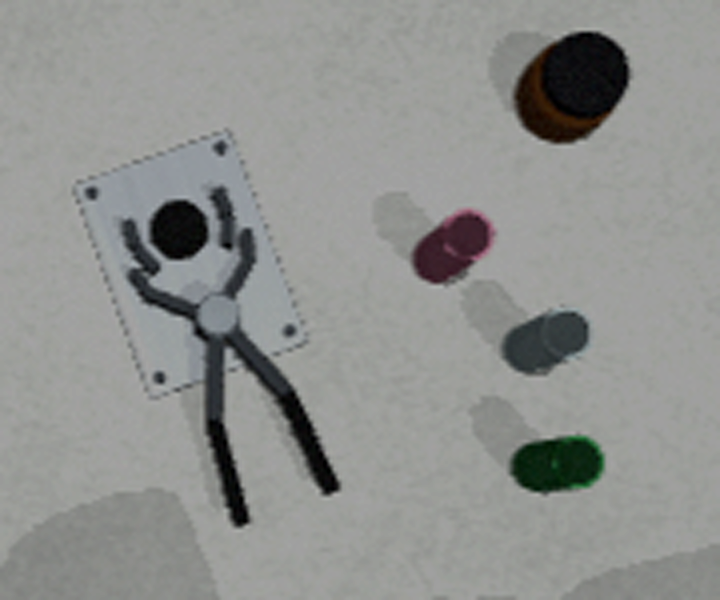

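View pics/sidecrop.png

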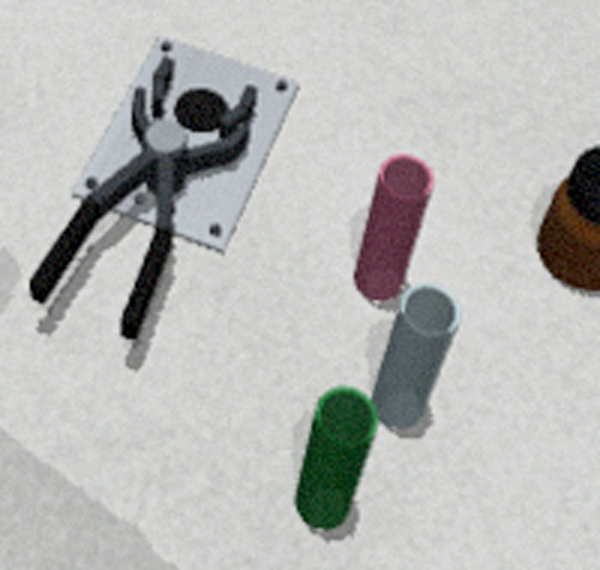

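The crops confirm it: the clear tube is uncoloured, about as tall as the pink and green ones, and stands apart from them. The clamp's disc is near top pixel (294,197). Next I measure.

```bash
cat > h.py <<'E'
import numpy as np, cv2
from station import env, set_gripper, viewer, workorder
P={n:viewer.camera_params(n) for n in("top","side")}
def ray(n,u,v):
    p=P[n]; d=np.array([(u-p["cx"])/p["fx"],-(v-p["cy"])/p["fy"],-1.]); T=p["pose"]
    return T[:3,3],T[:3,:3]@d
def plane(n,uv,z):
    o,d=ray(n,*uv); return o+d*(z-o[2])/d[2]
def tri(a,b):
    o1,d1=ray("top",*a);o2,d2=ray("side",*b)
    k=np.linalg.lstsq(np.c_[d1,-d2],o2-o1,rcond=None)[0]
    p,q=o1+k[0]*d1,o2+k[1]*d2
    return (p+q)/2,np.linalg.norm(p-q)
def proj(n,X):
    p=P[n];c=np.linalg.inv(p["pose"])@np.r_[X,1]
    return p["cx"]+p["fx"]*c[0]/-c[2],p["cy"]+p["fy"]*c[1]/c[2]
def disc(im,x0,y0,x1,y1,thr=40):
    m=(im[y0:y1,x0:x1].max(2)<thr).astype(np.uint8)
    n,l,st,c=cv2.connectedComponentsWithStats(m); i=1+np.argmax(st[1:,4]); return c[i]+[x0,y0],st[i,4]
E
python3 - <<'E'
from h import *
np.set_printoptions(precision=1,suppress=True)
t=cv2.imread("pics/top0.png"); s=cv2.imread("pics/side0.png")
dt,at=disc(t,284,186,304,208,40); ds,as_=disc(s,298,233,316,249,40)
print("disc",dt,at,ds,as_,tri(dt,ds),plane("top",dt,6),plane("side",ds,6))
T=lambda x,y:((x+.5)/4-.5+250,(y+.5)/4-.5+140)
S=lambda x,y:((x+.5)/3-.5+240,(y+.5)/3-.5+205)
ct=[T(75,183),T(230,130),T(307,340),T(152,398)]; cs=[S(158,38),S(299,85),S(222,252),S(72,195)]
A=np.array([plane("top",c,6) for c in ct]);B=np.array([plane("side",c,6) for c in cs])
for C in (A,B):
    ax=(C[0]+C[1]-C[2]-C[3])/2; print(C[:,:2],"centre",C.mean(0)[:2],"len",np.linalg.norm(ax),"wid",np.linalg.norm(C[0]-C[1]),"yaw",np.arctan2(ax[1],ax[0]), "seat",(C.mean(0)+23*ax/np.linalg.norm(ax))[:2])
print("tubetop",tri(T(566,334),S(430,310)),plane("top",T(566,334),120),plane("side",S(430,310),120))
print("pivot",tri(T(217,315),S(168,138)))
print("hend",tri(T(240,522),S(38,297)),tri(T(332,490),S(130,335)))
print("pink",plane("top",T(468,236),120),"green",plane("top",T(576,462),120),"jar",plane("top",T(587,75),85))
E
```

```text
disc [294.4 197. ] 162 [306.7 241.8] 197 (array([633.9, -45.6,   7.5]), np.float64(0.5214070440133503)) [634.3 -45.8   6. ] [634.5 -44.8   6. ]
[[ 666.5   21.8]
 [ 700.   -81.1]
 [ 560.1 -127.4]
 [ 524.3  -25.5]] centre [612.7 -53. ] len 148.64374591589498 wid 108.20508423710062 yaw 0.32061780410860724 seat [634.6 -45.8]
[[ 663.8   22.6]
 [ 699.3  -81.2]
 [ 558.6 -128.2]
 [ 523.9  -26.1]] centre [611.4 -53.2] len 148.27454096277845 wid 109.72979599620673 yaw 0.3286046577647257 seat [633.2 -45.8]
tubetop (array([ 551.3, -269.9,  121.3]), np.float64(1.2318487944311243)) [ 551.  -269.8  120. ] [ 552.5 -270.1  120. ]
pivot (array([573.2, -66.3,  58.6]), np.float64(1.9960192895963278))
hend (array([443.8, -78.1,  40.6]), np.float64(0.9721278514806477)) (array([ 462.5, -136.3,   42.4]), np.float64(0.8685238982763092))
pink [ 611.2 -213.6  120. ] green [ 474.8 -272.1  120. ] jar [ 715.8 -298.9   85. ]
```

Both views agree within 2 mm: the seat is at (634,−45.5), the clamp yaw is 0.325, and the tube is at (551.5,−270). I'll grasp the tube 85 mm up, with the jaw axis across the clamp, which clears the pink and green tubes by about 75 mm.

```bash
cat >> h.py <<'E'
YAW=0.325
Q=[np.cos(YAW/2),np.sin(YAW/2),0,0]
SEAT=np.array([634.,-45.5])
TUBE=np.array([551.5,-270.])
def snap(tag):
    for n in("top","side"): cv2.imwrite(f"pics/{n}_{tag}.png",viewer.camera(n))
E
python3 - <<'E'
from h import *
env.reach([*TUBE,290],Q); set_gripper(75)
env.move_l([*TUBE,146],rate=120)
set_gripper(0); s=env.read_state(); print(s["time_s"],s["tool_pos"],s["width"])
env.move_l([*TUBE,292],rate=150)
s=env.read_state(); print(s["time_s"],s["tool_pos"],s["width"],s["force"])
snap("lift")
E
python3 -c "
import cv2;a=cv2.imread('pics/side_lift.png');cv2.imwrite('pics/side_lift_c.png',cv2.resize(a[120:400,220:500],None,fx=2,fy=2))"
```

```text
4.2667 [ 551.54009962 -269.99098746  146.04964602] 32.290448729084325
5.3917 [ 550.99965265 -269.73875391  290.99288272] 32.42156559555824 [-0.11677792 -0.06822759 -0.2548133 ]
```

View pics/side_lift_c.png

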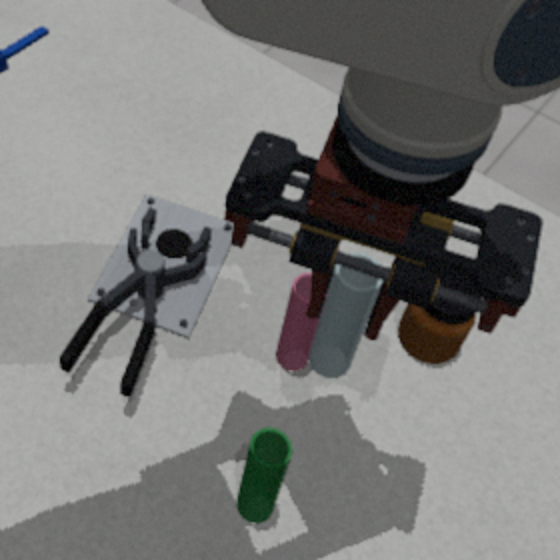

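The clear tube (crop about (345,320)) is held upright between the fingers, and the pink and green tubes are untouched. Now I carry it over and lower it.

```bash
python3 - <<'E'
from h import *
env.move_l([*SEAT,292],rate=180)
env.move_l([*SEAT,165],rate=120)
st=env.move_l([*SEAT,149],rate=25,f_stop=3)
s=env.read_state(); print(st,s["time_s"],s["tool_pos"],s["width"],s["force"])
snap("low")
a=cv2.imread('pics/side_low.png');b=cv2.imread('pics/top_low.png')
cv2.imwrite('pics/low_c.png',np.hstack([cv2.resize(a[170:330,230:430],None,fx=2,fy=2.5),cv2.resize(b[120:280,230:430],None,fx=2,fy=2.5)]))
E
```

```text
True 8.7083 [634.0275928  -45.55576667 151.96892523] 32.269923662785466 [0.09709462 0.22411536 4.28740679]
```

View pics/low_c.png

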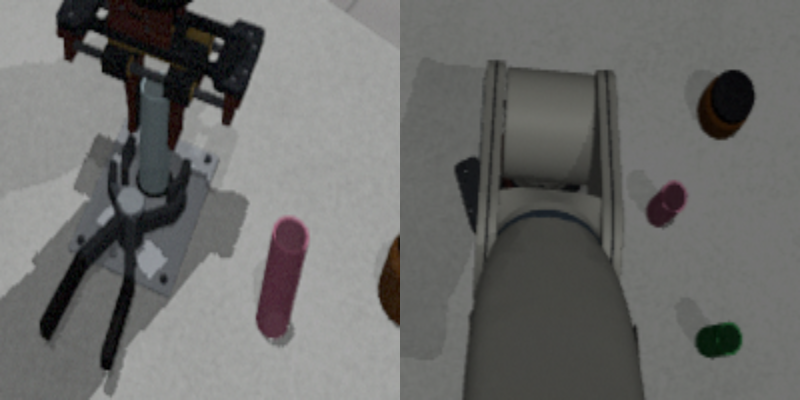

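The tube stands on the black disc between the jaws (left crop, foot about (153,188)). Contact came at TCP z = 152.0, exactly as expected. Next I release it, rise and check.

```bash
python3 - <<'E'
from h import *
set_gripper(80); env.hold(0.4)
s=env.read_state(); print(s["time_s"],s["width"])
p=s["tool_pos"]
env.move_l([*p[:2],270],rate=150)
u=np.array([np.cos(YAW),np.sin(YAW)]); H=SEAT-160*u
env.move_l([*H,240],rate=200)
s=env.read_state(); print(s["time_s"],s["tool_pos"],H)
snap("rel")
a=cv2.imread('pics/side_rel.png');b=cv2.imread('pics/top_rel.png')
cv2.imwrite('pics/rel_c.png',np.hstack([cv2.resize(a[170:330,230:430],None,fx=2,fy=2.5),cv2.resize(b[120:280,230:430],None,fx=2,fy=2.5)]))
E
```

```text
10.0833 80.2577550909156
11.9833 [483.52636705 -96.63286766 240.26560966] [482.37588377 -96.58940574]
```

View pics/rel_c.png

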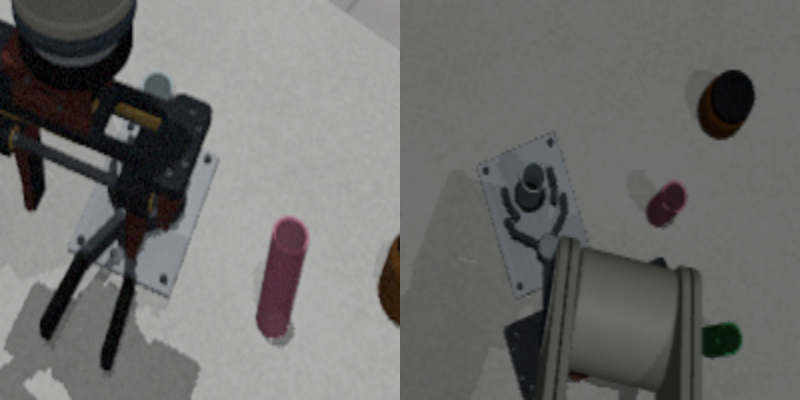

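The tube stands free on the disc in the top view (rim about (297,191) in full-frame pixels) and the jaws are open. Next I go down over the handles.

```bash
python3 - <<'E'
from h import *
print(proj("top",[*SEAT,126]), plane("top",(297,191.2),126))
u=np.array([np.cos(YAW),np.sin(YAW)]); H=SEAT-160*u
set_gripper(88)
st=env.move_l([*H,150],rate=150)
st=env.move_l([*H,106],rate=60,f_stop=6)
s=env.read_state(); print(st,s["time_s"],s["tool_pos"],s["width"],s["force"])
snap("hd")
a=cv2.imread('pics/side_hd.png')
cv2.imwrite('pics/hd_c.png',cv2.resize(a[180:340,200:400],None,fx=3,fy=3))
E
```

```text
(np.float64(296.54681733272963), np.float64(190.1592756956358)) [631.46387464 -46.52017619 126.        ]
False 14.0917 [482.46360588 -96.60412053 106.00845357] 87.79598168150874 [-0.65318437  0.79350457  0.1044377 ]
```

View pics/hd_c.png

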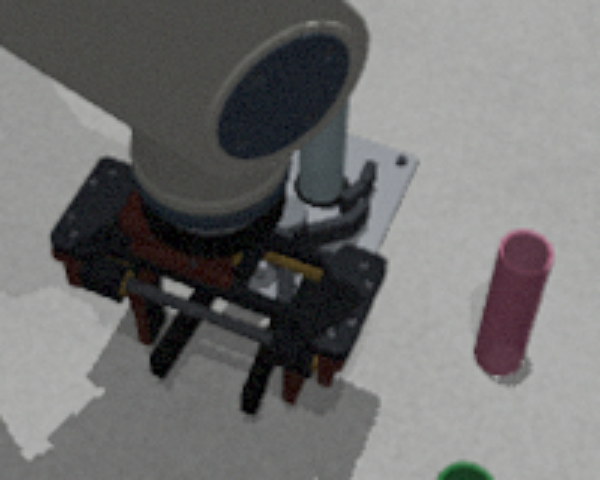

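Both handle ends (crop (165,360) and (250,395)) lie inside the fingers. Now I squeeze in steps.

```bash
python3 - <<'E'
from h import *
for w in (66,58,50,44,38,34,30,26):
    set_gripper(w); s=env.read_state(); print(w,round(s["time_s"],2),round(s["width"],1),s["force"].round(1))
env.hold(0.4); s=env.read_state(); print(s["time_s"],s["width"])
snap("sq")
a=cv2.imread('pics/side_sq.png')
cv2.imwrite('pics/sq_c.png',cv2.resize(a[180:340,200:400],None,fx=3,fy=3))
E
```

```text
66 14.74 66.2 [-0.9 -3.8  1.2]
58 15.12 58.1 [ -3.8 -11.2   2.5]
50 15.49 50.2 [ -6.6 -14.6   4.9]
44 15.84 44.3 [ -8.5 -17.2   6.4]
38 16.18 37.8 [-0.2  0.8 -0.4]
34 16.49 34.0 [ 0.8 -3.2 -1.8]
30 16.77 30.8 [ 0.4 -9.1 -2.3]
26 16.99 30.6 [ 0.5 -7.7 -1.7]
17.3917 30.58257439582237
```

View pics/sq_c.png

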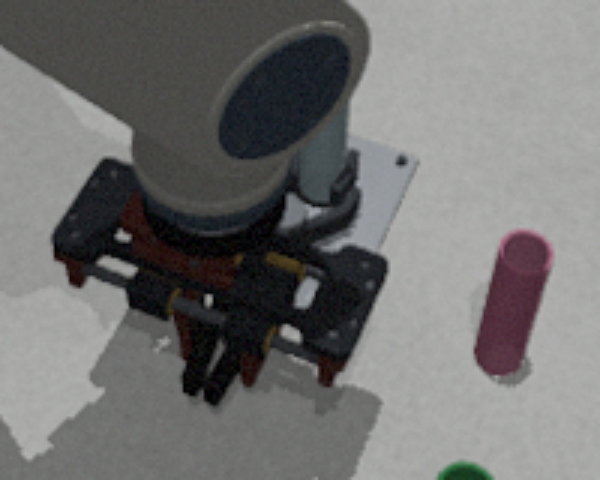

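The handles are stopped at 30.6 mm outside width (shut is 31 mm), and the resistance peaked and then dropped. The jaw touches the tube at (345,185). I release, rise, back off and check.

```bash
python3 - <<'E'
from h import *
set_gripper(88); env.hold(0.2)
p=env.read_state()["tool_pos"]
env.move_l([*p[:2],300],rate=150)
env.reach([300,-480,320],Q)
s=env.read_state(); print(s["time_s"],s["tool_pos"],s["width"],s["force"])
snap("end")
a=cv2.imread('pics/side_end.png');b=cv2.imread('pics/top_end.png')
cv2.imwrite('pics/end_c.png',np.hstack([cv2.resize(a[170:330,230:430],None,fx=2,fy=2.5),cv2.resize(b[120:280,230:430],None,fx=2,fy=2.5)]))
t0=cv2.imread('pics/top0.png')
for n,(x0,y0,x1,y1) in dict(scoop=(140,130,175,200),long=(150,245,200,280),jar=(370,140,415,182)).items():
    print(n,cv2.absdiff(t0,b)[y0:y1,x0:x1].mean())
E
```

```text
21.6917 [ 300.61351549 -479.29872935  319.84864003] 88.01148408059385 [ 0.74920436 -0.03525297  0.23367122]
scoop 0.9017687074829932
long 0.8314285714285714
jar 1.219400352733686
```

View pics/end_c.png

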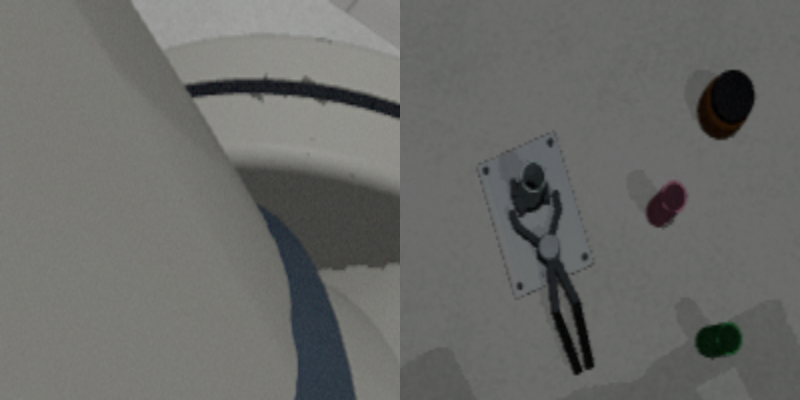

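In the top view the handles stay shut, the jaws close around the tube, and its rim is still at about (297,191), so it is upright on the seat. The scoop, long tube and jar are unchanged. I hand in.

```bash
python3 - <<'E'
from station import workorder
print(workorder.sign_off())
E
```

```text
the job is handed in; nothing more can be done
None
```

I stood the short clear tube on the clamp's seat, let go of it, and squeezed the handles until they snapped shut. Then I let go, backed the arm away and handed the job in at about 22 s; `sign_off` gives no verdict.

- **Handles:** they stopped at 30.6 mm outside width (31 mm is shut). Resistance peaked and then dropped on the way, and in the last top picture they stay shut with the gripper away.
- **Tube:** the rim's position in the top view, about (297,191), is within 3 mm of where it should be and didn't change when the clamp closed. It looks upright between the jaws.
- **Other things:** the top-view patches around the long tube, jar and scoop are unchanged apart from image noise. The pink and green look-alikes were never touched.

The last side picture was blocked by the arm, so the final check rests on the top view alone. I read the clamp's closing from the handle width, because the joint angle can't be read directly.

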